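# Wind a hand winch back to its stop

### The arm

A 7-joint arm with a two-finger parallel gripper is mounted at the origin on the work surface. World frame = base frame: x ahead of the robot, y to its left, z up, the work surface at z = 0. Lengths are in m, angles in rad, forces in N, time in s.
With the tool pointing down it reaches from about 0.35 to 0.9 m from the base axis. Payload 7.2 kg.
Tool frame: the origin (TCP) lies midway between the tips of the shut fingers; the grasp point (between the pads) lies 19 mm behind it (ctrl.tcp_to_grasp is the distance from the TCP to the grasp point, in m); z points along the fingers, y is the line along which they close (so a half turn about z gives the same grasp; the last joint's range is limited). The gripper opens to 85 mm and grips with 20 to 120 N. Pads are 22 mm wide; open, the fingers measure 114 mm over their backs; the gripper's body (76 mm by 85 mm) begins 54 mm behind the grasp point. The pads swing forward as they close: fully open they stand 13 mm farther back than shut.
Start: joints at [-1.311, 0.411, -0.013, 1.596, 0.006, 1.134, -0.082], TCP at [0.201, 0.592, 0.231] pointing down, gripper open.
Joint ranges: [-2.95, 2.95], [-0.29, 1.99], [-1.47, 1.44], [0.14, 2.54], [-1.03, 4.17], [0.13, 1.85], [-2.86, 2.86]. Speed limits (rad/s): [2.39, 2.39, 3.01, 3.01, 3.14, 3.14, 3.14].

### API

Orientations are given as a rotation vector (axis times angle).
In Python, from rig import ctrl gives the robot as it stands. Calls block until the motion is done:
- ctrl.move_pose(position, orientation): joint-space move of the TCP to a pose.
- ctrl.move_l(position, rot=None, feed=0.15, contact_N=None): straight line of the TCP; rot=None keeps the orientation; feed is the mean speed in m/s. With contact_N (N) it stops when the force on the tool has changed by that much, and returns True; else False.
- ctrl.set_joints(angles): joint-space move.
- ctrl.open_gripper() and ctrl.clamp(): open the fingers fully, or close them until they stop; the grip force is fixed at half the most.
- ctrl.hold(seconds).
- ctrl.solve_ik(position, orientation): joint angles nearest the present ones, or None.
- ctrl.camera(name): name is "scene" or "side" or "wrist"; returns a dict with "frame" (420x560x3 uint8, blue, green, red), "fx", "fy", "cx", "cy" (pixels), "world_from_camera" (4x4, takes a point from camera to world coordinates). Camera axes: x right, y down, z forward; pixel columns grow to the right and rows downward; lengths in m; the calibration is good to about 2 mm. A picture is of the moment at which its call begins. There is no depth.
A pose or a line that the arm cannot do raises ctrl.Unreachable and nothing moves.
- ctrl.job_done(): hands the job in; it is judged then, once.
Trained networks look in the newest picture that a camera, given by its name, has taken for a name from the list of things; names that differ only in an ending like _2 or _b are one class to them, and where a whole thing is asked for, a point or a joint stands for the part that bears it (a point fixed in the world has none). Each returns a list of dicts, best first, with "score" (0 to 1); they miss things now and then, are a little off and sometimes report something else, mostly with a low value. They report only what shows in the picture. A call takes as long as a camera call.
- ctrl.outline_of(target, camera): "pixels" (420x560 bool, what is visible of it) and "centre" ([row, column] in pixels, amid what is visible of it).
- ctrl.mark_of(target, camera): "centre" ([row, column] in pixels: a listed point, or the origin of a listed thing).
Readings, each from a call of its own:
- ctrl.get_time_s(): time.
- ctrl.get_qpos(): joint angles.
- ctrl.get_joint_vel(): joint speeds.
- ctrl.get_effort(): joint torques, N m.
- ctrl.get_position(): TCP position.
- ctrl.get_tcp_rot(): TCP orientation.
- ctrl.get_ft_force(): force on the tool from outside, world axes, zero at the start.
- ctrl.get_wrist_torque(): the same for the moment, N m.
- ctrl.get_width(): opening from 0.0 (shut) to 1.0 (fully open).
- ctrl.get_finger_force(): force on a finger pad.
Only numpy, scipy, OpenCV 4.12 (cv2) and the standard library are available. Lean on these libraries where they do the work, as an engineer would, in place of code of your own. Each camera call takes 0.05 s, during which the arm holds its last target. There are 200 camera calls.

### The job

The empty hand winch on the bench must be wound fully back before a new rope is fitted. Lift the ratchet pawl by its side pin and throw it right over onto its rest, clear of the teeth; then turn the crank backward (anticlockwise seen from above) until the drum's lug bears firmly on the rubber buffer of the stop, pressing for a moment as one would with one hand (about 15 N at the knob), and let go, leaving it bearing there. Never force the drum against the pawl, do not slam or crush the buffer, and leave the other things on the bench where they are.

Things in the scene. Friction and masses are not known exactly. Their poses are not given: they have to be found in the camera images.
- base: Winch base: grey steel plate 260 x 240 x 12 mm fixed to the bench. Origin on the drum's upright axle at bench height (plate's middle 5 mm along +x from it), z up; offsets below are in this frame, mm. Pawl and hinge at its -y side, (0 to 80, -62). The drum's upper flange is the ratchet wheel: radius 72, upper face 80 high, twelve 9 mm ramp teeth on that face, below the crank.
- drum (a joint): Angle of drum and crank about the upright axle, rad; positive is backward, anticlockwise from above. At 0 the knob is at polar angle 45 deg of the base frame and the lug at 0 deg (a 12 mm wide block on the flange rim, radius 71 to 97, 69 to 81 high). Starts at -0.05 to 0; with the pawl in it turns back to about 0.02. Bearing drag 0.3 Nm (4 N at the knob, moving); it stays where left.
- pawl (a joint): Angle of the pawl about its level hinge, rad: 0 lying down in the teeth, growing as it is lifted; its weight balances at about 1.85, beyond which it falls over by itself to its rest at 2.5, otherwise back into the teeth.
- pawl_pin (a point): Middle of the graspable part of the pawl's lifting pin: a level steel pin, 11 mm in diameter, sticking out of the pawl's side along -y of the base; the point is 30 mm out from the pawl's side, 19 mm from the pin's free end. Moves with the pawl on an arc of radius 47.5 about pawl_hinge; 94 high when down.
- pawl_hinge (a point): Point on the pawl's hinge line (level, along y of the base) beside pawl_pin: at (62, -98, 106) of the base. Nothing stands here; the hinge cheeks end at y = -76.5, 114 high. The pawl lies from the hinge towards -x of the base and is thrown over upward to +x.
- knob_grip (a point): Middle of the crank's upright knob: a wooden handle 24 mm in diameter that spins freely on the crank arm, from 112 to 160 mm above the bench; this point is 140 mm up, on the knob's axis, 80 mm from the drum's axle. Its frame turns with the drum.
- crank_axis (a point): Point on the drum's upright axle, 140 mm above the bench, level with knob_grip. The crank arm below is 104 to 112 mm high; the axle nut ends 120 mm high.
- stop: Stop: dark steel post 86 high on the base plate; origin on the drum's axle at bench height, yaw within 0.25 rad of the base's. In its frame the post is at (-76, 83); a screw with a rubber buffer (14 mm diameter) points from it along +x at y 81, 75 high, its end at x = -37 to -1 (screw setting, not measured). The lug meets it after 1.2 to 2.25 rad. Rubber gives 1 mm per 8 N, bottoms at 6 mm.
- spanner: Loose steel spanner beside the winch (its -y side). Origin under its middle. Bystander: leave alone.
- driver: Loose screwdriver beside the winch (its +y side). Origin under its middle. Bystander: leave alone.
- sprocket: Loose dark steel ring, 52 mm across, 6 mm high, on a corner of the winch base. Origin under its middle. Bystander: leave alone.
- bolt_jar: Glass jar, 60 mm across, 80 mm high, just beyond the winch (+x). Origin under its middle. Bystander: leave alone.
- spray_can: Spray can, 56 mm across, 190 mm high, left of the winch. Origin under its middle. Bystander: leave alone.
- oil_bottle: Plastic oil bottle, 52 mm across, 130 mm high, right of the winch. Origin under its middle. Bystander: leave alone.

How it is judged:
By the outcome, as a careful person would: the job done as asked, in the order asked, and still so for the second after the job is handed in, with the robot touching nothing.
It also fails if it takes over 67 s, if anything falls off the work surface, if the arm or the gripper's body presses on something with over 40 N, if the wrist force passes 120 N, or if a joint passes its speed limit or range.

## Working session

There is one attempt and no reset: what is moved stays moved. The work goes in short steps, each a Python script; the robot and the scene stay as the last script left them, time stands still between calls to the robot, and variables do not carry over. Pictures are saved under pics/ and viewed, at most 10 in all, crops included, and the job is handed in when it is done.

```bash
mkdir -p pics; cat > h.py <<'E'
import numpy as np, cv2
from rig import ctrl
def ray(c,rc):
    M=np.array(c["world_from_camera"]);r,k=rc
    d=M[:3,:3]@np.array([(k-c["cx"])/c["fx"],(r-c["cy"])/c["fy"],1]);return M[:3,3],d/np.linalg.norm(d)
def atz(c,rc,z):
    o,d=ray(c,rc);return o+d*(z-o[2])/d[2]
def tri(rs):
    A=0;b=0
    for o,d in rs:
        P=np.eye(3)-np.outer(d,d);A=A+P;b=b+P@o
    x=np.linalg.solve(A,b);return x,[np.linalg.norm((np.eye(3)-np.outer(d,d))@(x-o)) for o,d in rs]
def proj(c,p):
    M=np.linalg.inv(c["world_from_camera"]);q=M[:3,:3]@p+M[:3,3];return [c["fy"]*q[1]/q[2]+c["cy"],c["fx"]*q[0]/q[2]+c["cx"]]
E
cat > m1.py <<'E'
from h import *
np.set_printoptions(precision=4,suppress=True)
C={}
for n in ("scene","side"):
    C[n]=ctrl.camera(n);cv2.imwrite(f"pics/{n}1.png",C[n]["frame"]);print(n,np.array(C[n]["world_from_camera"])[:3,3])
Z=dict(base=0,pawl_pin=.094,pawl_hinge=.106,knob_grip=.14,crank_axis=.14,stop=0,spanner=0,driver=0,sprocket=.012,bolt_jar=0,spray_can=0,oil_bottle=0)
for t,z in Z.items():
    rs=[]
    for n in C:
        m=ctrl.mark_of(t,n)
        if m: 
            print(t,n,round(m[0]["score"],2),np.round(m[0]["centre"]),atz(C[n],m[0]["centre"],z)); rs.append(ray(C[n],m[0]["centre"]))
    if len(rs)>1: print("   tri",*tri(rs))
print(ctrl.get_time_s())
E
python3 m1.py
```

```text
scene [ 1.0583 -0.8182  0.9482]
side [0.3657 0.8951 1.0964]
base scene 0.69 [243. 248.] [ 0.4922 -0.0612  0.    ]
base side 0.59 [231. 314.] [ 0.4946 -0.0441  0.    ]
   tri [ 0.4918 -0.0537 -0.0082] [np.float64(0.004391457515719142), np.float64(0.004391457515719147)]
pawl_pin scene 0.65 [242. 226.] [ 0.4941 -0.164   0.094 ]
pawl_pin side 0.63 [181. 328.] [ 0.4837 -0.1621  0.094 ]
   tri [ 0.4876 -0.1624  0.091 ] [np.float64(0.004219502637411221), np.float64(0.004219502637411262)]
pawl_hinge scene 0.75 [248. 234.] [ 0.5347 -0.181   0.106 ]
pawl_hinge side 0.89 [177. 316.] [ 0.5191 -0.1544  0.106 ]
   tri [ 0.5231 -0.1696  0.0905] [np.float64(0.0018972195600264437), np.float64(0.0018972195600264097)]
knob_grip scene 0.81 [209. 279.] [ 0.5747 -0.013   0.14  ]
crank_axis scene 0.92 [209. 250.] [ 0.5028 -0.0569  0.14  ]
crank_axis side 0.64 [195. 314.] [ 0.506  -0.0477  0.14  ]
   tri [ 0.5038 -0.0531  0.1365] [np.float64(0.0031807849117111127), np.float64(0.0031807849117110793)]
stop scene 0.48 [209. 249.] [0.4045 0.0738 0.    ]
stop side 0.53 [225. 312.] [ 0.5036 -0.0632  0.    ]
   tr
[... 678 characters left out ...]
4(0.06032943289270271), np.float64(0.06032943289270256)]
bolt_jar scene 0.61 [216. 298.] [0.5635 0.1292 0.    ]
bolt_jar side 0.83 [210. 248.] [ 0.7024 -0.069   0.    ]
   tri [0.6461 0.0216 0.1155] [np.float64(0.023468685736046675), np.float64(0.02346868573604678)]
spray_can scene 0.87 [164. 332.] [0.5314 0.4643 0.    ]
spray_can side 0.62 [386. 247.] [0.5406 0.4511 0.    ]
   tri [0.5376 0.4538 0.0083] [np.float64(0.0017688760301607124), np.float64(0.0017688760301604945)]
oil_bottle scene 0.6 [242. 226.] [ 0.4326 -0.0932  0.    ]
oil_bottle side 0.59 [146. 335.] [ 0.5057 -0.4366  0.    ]
   tri [ 0.5087 -0.2199  0.1616] [np.float64(0.02800936611324373), np.float64(0.02800936611324365)]
1.3
```

```bash
python3 - <<'E'
import cv2
a=cv2.imread("pics/scene1.png")[120:380,120:400];b=cv2.imread("pics/side1.png")[110:370,190:440]
cv2.imwrite("pics/sc_crop.png",cv2.resize(a,None,fx=2.3,fy=2.3,interpolation=2))
cv2.imwrite("pics/si_crop.png",cv2.resize(b,None,fx=2.3,fy=2.3,interpolation=2))
E
```

```text
(no output)
```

View pics/sc_crop.png

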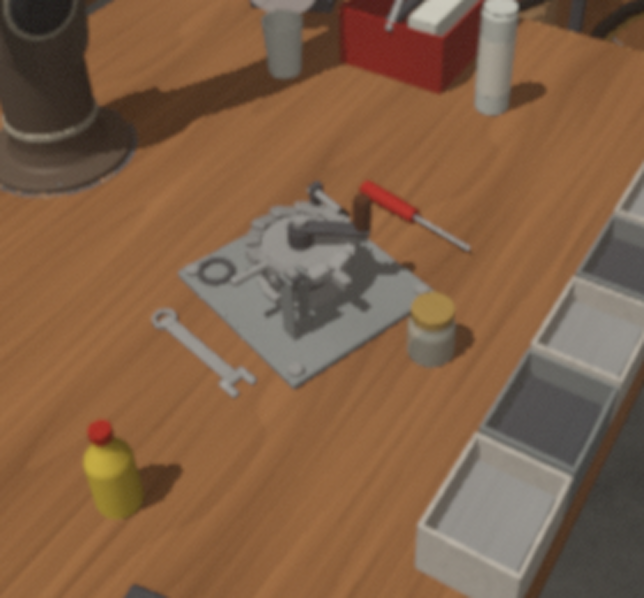

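View pics/si_crop.png

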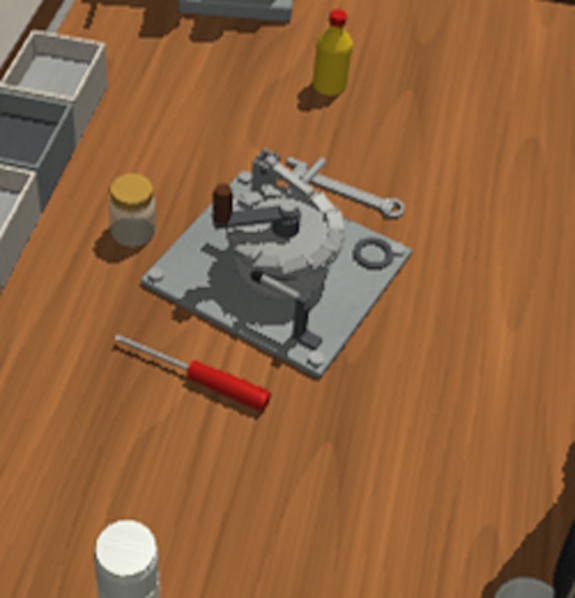

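The scene crop shows the winch plate with corners at crop (180,272), (297,385) and (435,290). The pin tip is near (235,280) and the knob near (362,208). The side crop shows plate corners at (142,283), (318,376) and (410,248), the buffer end at about (257,275) and the post top at about (303,300). I'll fit the base pose to these.

```bash
cat > fit.py <<'E'
from h import *
from scipy.optimize import least_squares
np.set_printoptions(precision=4,suppress=True)
C={n:ctrl.camera(n) for n in("scene","side")}
cr={"scene":(120,120),"side":(190,110)}
def full(n,u,v): return [v/2.3+cr[n][1],u/2.3+cr[n][0]]
obs=[("scene",(-125,-120,12),full("scene",180,272),1),("scene",(135,-120,12),full("scene",297,385),1),("scene",(135,120,12),full("scene",435,290),1),
("side",(135,120,12),full("side",142,283),1),("side",(-125,120,12),full("side",318,376),1),("side",(-125,-120,12),full("side",410,248),1)]
hx,hz=62,106
for t,p in dict(crank_axis=(0,0,140),pawl_pin=(16,-98,94),pawl_hinge=(62,-98,106)).items():
    for n in C:
        m=ctrl.mark_of(t,n)
        if m: obs.append((n,p,m[0]["centre"],.5))
def W(q,p):
    x,y,a=q;c,s=np.cos(a),np.sin(a);p=np.array(p)/1000;return np.array([x+c*p[0]-s*p[1],y+s*p[0]+c*p[1],p[2]])
f=lambda q:np.concatenate([w*(np.array(proj(C[n],W(q,p)))-o) for n,p,o,w in obs])
r=least_squares(f,[.5,-.05,0],loss="soft_l1");print(r.x);print(f(r.x).reshape(-1,2))
q=r.x
def loc(w): 
    c,s=np.cos(q[2]),np.sin(q[2]);d=w[:2]-q[:2];return np.array([c*d[0]+s*d[1],-s*d[0]+c*d[1]])*1e3
m=ctrl.mark_of("knob_grip","scene")[0]["centre"];k=loc(atz(C["scene"],m,.14));print("knob",k,np.hypot(*k),np.arctan2(k[1],k[0])-np.pi/4)
print("knob top side",loc(atz(C["side"],full("side",222,189),.16)))
print("buf side",loc(atz(C["side"],full("side",257,275),.075)),"post",loc(atz(C["side"],full("side",303,300),.086)),"post sc",loc(atz(C["scene"],full("scene",316,187),.086)))
for n,u,v in(("scene",235,281),): print("pin tip",loc(atz(C[n],full(n,u,v),.094)))
print("pin tip side",loc(atz(C["side"],full("side",323,162),.094)))
np.save("base.npy",q)
print("pin W",W(q,(16,-98,94)),"hinge",W(q,(62,-98,106)))
E
python3 fit.py
```

```text
[ 0.5042 -0.0545 -0.3124]
[[-1.2547 -1.0172]
 [-1.0853 -0.3658]
 [-0.5564  1.464 ]
 [-2.0318 -2.0325]
 [-1.1176  0.8566]
 [-0.6604  0.4683]
 [ 0.6014  1.1903]
 [-0.9922 -0.6709]
 [ 0.0254 -0.6003]
 [ 0.9421  0.7318]
 [-1.8544  0.6054]
 [ 0.843  -1.696 ]]
knob [ 100.8336 -124.523 ] 160.22917262527147 -1.6755310796353133
knob top side [56.2389 55.5811]
buf side [-11.2698  80.1416] post [-79.0069  91.3402] post sc [-65.538   76.9515]
pin tip [  16.5534 -116.8794]
pin tip side [   9.7807 -114.1646]
pin W [ 0.4893 -0.1527  0.094 ] hinge [ 0.5331 -0.1668  0.106 ]
```

```bash
cat >> h.py <<'E'
from scipy.spatial.transform import Rotation as Ro
Q=np.load("base.npy")
def W(p,q=None):
    x,y,a=Q if q is None else q;c,s=np.cos(a),np.sin(a);p=np.array(p)/1000;return np.array([x+c*p[0]-s*p[1],y+s*p[0]+c*p[1],p[2]])
def loc(w,q=None):
    q=Q if q is None else q
    c,s=np.cos(q[2]),np.sin(q[2]);d=np.array(w)[:2]-q[:2];return np.array([c*d[0]+s*d[1],-s*d[0]+c*d[1],w[2]-0.])*1e3
def down(a): # tool y at world azimuth a
    y=np.array([np.cos(a),np.sin(a),0]);z=np.array([0,0,-1.]);return Ro.from_matrix(np.array([np.cross(y,z),y,z]).T).as_rotvec()
def best(p,a):
    o=[(abs(j[6]),r,j) for r in(down(a),down(a+np.pi)) for j in [ctrl.solve_ik(p,r)] if j is not None]
    return min(o,key=lambda t:t[0])
E
cat > s1.py <<'E'
from h import *
np.set_printoptions(precision=4,suppress=True)
print(ctrl.tcp_to_grasp, Ro.from_rotvec(ctrl.get_tcp_rot()).as_matrix())
p1=W((0,-30,330));b=best(p1,Q[2]);print(b)
ctrl.move_l([.2,.45,.33],feed=.25)
ctrl.move_pose(p1,b[1])
c=ctrl.camera("wrist");cv2.imwrite("pics/w1.png",c["frame"]);print(np.array(c["world_from_camera"]),c["fx"])
for t,z in dict(pawl_pin=.094,pawl_hinge=.106,knob_grip=.14,crank_axis=.14,stop=0,base=0).items():
    for m in ctrl.mark_of(t,"wrist")[:2]: print(t,round(m["score"],2),np.round(m["centre"]),loc(atz(c,m["centre"],z)))
print(ctrl.get_time_s(),ctrl.get_position(),ctrl.get_width())
E
python3 s1.py
```

```text
0.0187 [[-0.9468  0.322   0.    ]
 [ 0.322   0.9468  0.    ]
 [-0.      0.     -1.    ]]
(np.float64(0.10955541792665452), array([2.54  , 1.8488, 0.    ]), array([-0.6776,  0.1366,  0.8531,  1.7831, -0.1076,  1.2699, -0.1096]))
[[ 0.9524 -0.2927 -0.0855  0.5169]
 [-0.3049 -0.9149 -0.2644 -0.0154]
 [-0.0008  0.2779 -0.9606  0.4726]
 [ 0.      0.      0.      1.    ]] 312.619190147226
pawl_pin 0.64 [238. 292.] [  10.5662 -102.3592   94.    ]
pawl_pin 0.36 [110. 342.] [66.5546 55.5209 94.    ]
pawl_hinge 0.76 [242. 334.] [  62.6944 -102.3394  106.    ]
pawl_hinge 0.38 [207. 224.] [-71.9899 -57.411  106.    ]
knob_grip 0.93 [112. 341.] [ 58.165   52.0393 140.    ]
crank_axis 0.91 [168. 282.] [ -2.0132  -4.6446 140.    ]
base 0.68 [155. 284.] [ 0.5288 -5.1057  0.    ]
5.125 [ 0.495  -0.0828  0.33  ] 1.0019163648446647
```

View pics/w1.png

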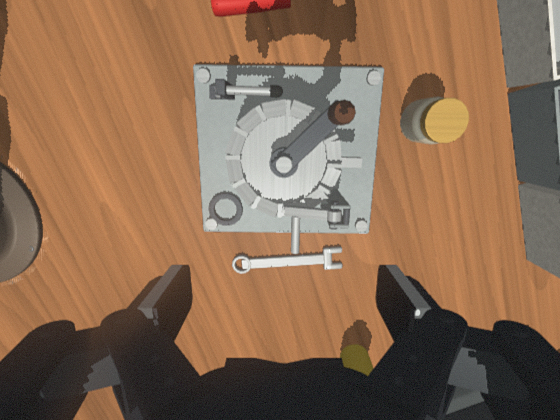

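The wrist view shows the pin running from (295,217) to (295,254), the knob at (342,112) and the buffer end at about (281,91). The plate corners are at (195,66), (382,66), (204,233) and (369,233). All the marks sit about 4 mm toward local -y, so I'll refit with this view.

```bash
cat > s2.py <<'E'
from h import *
from scipy.optimize import least_squares
np.set_printoptions(precision=4,suppress=True)
c=ctrl.camera("wrist");o=[((-125,120,12),(66,195)),((135,120,12),(66,382)),((-125,-120,12),(233,204)),((135,-120,12),(233,369))]
for t,p in dict(crank_axis=(0,0,140),pawl_pin=(16,-98,94),pawl_hinge=(62,-98,106)).items(): o.append((p,ctrl.mark_of(t,"wrist")[0]["centre"]))
f=lambda q:np.concatenate([np.array(proj(c,W(p,q)))-np.array(x) for p,x in o])
r=least_squares(f,Q,loss="soft_l1");print(r.x);print(f(r.x).reshape(-1,2))
q=.65*r.x+.35*Q;print(q);np.save("base.npy",q)
print("pin ends",loc(atz(c,(217,295),.094),q),loc(atz(c,(254,295.5),.094+.003),q),"buf",loc(atz(c,(91,281),.075),q),"post",loc(atz(c,(89,218),.086),q))
k=loc(atz(c,ctrl.mark_of("knob_grip","wrist")[0]["centre"],.14),q);print("knob",k,np.hypot(k[0],k[1]),np.arctan2(k[1],k[0])-np.pi/4)
E
python3 s2.py
```

```text
[ 0.5024 -0.0599 -0.3137]
[[-0.6857 -3.959 ]
 [-0.29    1.6418]
 [-0.0354 -0.6286]
 [ 0.2999  0.6925]
 [ 2.0746 -0.534 ]
 [-0.7626  4.1652]
 [ 0.4187 -0.3278]]
[ 0.503  -0.058  -0.3133]
pin ends [ 14.7171 -70.8209  94.    ] [  15.8381 -120.1795   97.    ] buf [-3.0435 80.0556 75.    ] post [-75.7352  81.1084  86.    ]
knob [ 53.7776  59.4087 140.    ] 80.13377625772893 0.04970919107486982
```

```bash
cat > s3.py <<'E'
from h import *
np.set_printoptions(precision=4,suppress=True)
rot=best(W((15.5,-99,170)),Q[2])[1]
ctrl.move_pose(W((15.5,-99,170)),rot)
c=ctrl.camera("wrist");cv2.imwrite("pics/w2.png",c["frame"])
for t,z in dict(pawl_pin=.094,pawl_hinge=.106).items():
    for m in ctrl.mark_of(t,"wrist")[:2]: print(t,round(m["score"],2),np.round(m["centre"]),loc(atz(c,m["centre"],z)))
print("exp",proj(c,W((16,-98,94))),proj(c,W((16,-117,94))),ctrl.get_ft_force(),ctrl.get_time_s())
E
python3 s3.py
```

```text
pawl_pin 0.73 [226. 278.] [  12.7036 -101.9431   94.    ]
pawl_hinge 0.69 [230. 346.] [  60.296  -101.2033  106.    ]
exp [np.float64(220.5141605005778), np.float64(282.85308304171326)] [np.float64(244.5843766049772), np.float64(282.8680438278994)] [ 0.6413 -0.0163  0.2245] 6.2667
```

View pics/w2.png

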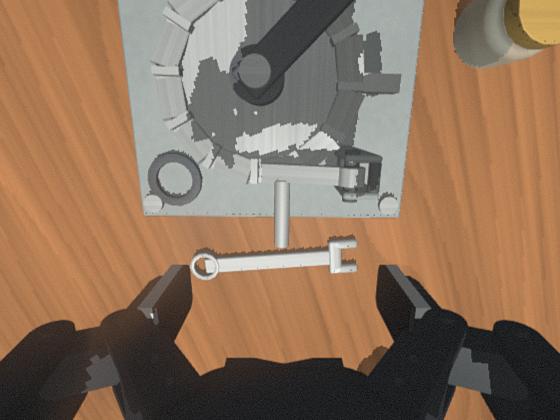

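Pin at column 282 with its tip at row 247, which agrees with the fit to about 2 mm. I'll grasp it and throw the pawl.

```bash
cat > s4.py <<'E'
from h import *
np.set_printoptions(precision=3,suppress=True)
g=ctrl.tcp_to_grasp*1e3
print("hit",ctrl.move_l(W((15.5,-100,94-g)),feed=.08,contact_N=8),ctrl.get_ft_force())
ctrl.clamp();w=ctrl.get_width();print("w",w,ctrl.get_ft_force(),ctrl.get_finger_force())
if .05<w<.25:
    for phi in np.linspace(0,2.35,13)[1:]:
        a=np.pi+np.arctan2(12,46)-phi
        ctrl.move_l(W((62+47.5*np.cos(a),-100,106+47.5*np.sin(a)-g)),feed=.07)
        print(round(phi,2),ctrl.get_ft_force(),round(ctrl.get_width(),3))
print(ctrl.get_time_s())
E
python3 s4.py
```

```text
hit False [-0.24  -0.398  0.259]
w 0.1047818034360828 [-3.037  1.679  5.101] 58.464674949645996
0.2 [-4.1    0.411 -3.302] 0.104
0.39 [-8.816  2.354  2.377] 0.106
0.59 [-8.98   2.664 -0.927] 0.1
0.78 [-13.8     4.212   7.492] 0.108
0.98 [-17.483   4.434   5.637] 0.1
1.18 [-25.637   8.117  17.624] 0.1
1.37 [-35.76   12.526  34.841] 0.104
1.57 [-16.127   4.931  29.67 ] 0.106
1.76 [-3.192 -0.014  9.452] 0.104
1.96 [-3.053 -1.218  5.154] 0.099
2.15 [-5.175 -0.559  3.634] 0.103
2.35 [-3.539 -1.932 -4.234] 0.102
11.6917
```

```bash
cat > s5.py <<'E'
from h import *
np.set_printoptions(precision=3,suppress=True)
ctrl.open_gripper();print(ctrl.get_ft_force())
p=loc(ctrl.get_position());ctrl.move_l(W((p[0],p[1]-10,260)),feed=.2)
rot=best(W((20,-20,260)),Q[2])[1]
ctrl.move_pose(W((30,-20,260)),rot)
c=ctrl.camera("wrist");cv2.imwrite("pics/w3.png",c["frame"])
for t,z in dict(pawl_pin=.143,knob_grip=.14,crank_axis=.14).items():
    for m in ctrl.mark_of(t,"wrist")[:2]: print(t,round(m["score"],2),np.round(m["centre"]),loc(atz(c,m["centre"],z)))
print(ctrl.get_time_s())
E
python3 s5.py
```

```text
[-0.563 -0.155  0.892]
pawl_pin 0.83 [290. 348.] [ 88.668 -98.31  143.   ]
knob_grip 0.63 [115. 320.] [ 57.623  56.695 140.   ]
crank_axis 0.92 [188. 251.] [  1.1    -2.402 140.   ]
13.925
```

View pics/w3.png

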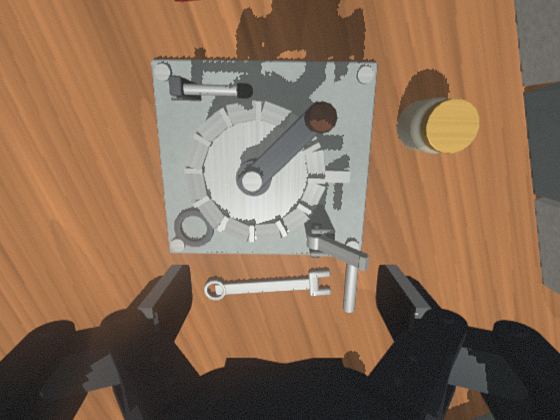

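The pawl now lies over on its rest, pin at (348,290), which is local x ≈ 89 mm. The teeth are clear and the bystanders haven't moved. Next is the knob.

```bash
cat > s6.py <<'E'
from h import *
np.set_printoptions(precision=3,suppress=True)
g=ctrl.tcp_to_grasp*1e3; Z=141-g; A=np.array([.5,-1.2]); az=Q[2]+np.radians(43)
P=lambda th,r=80,z=Z:W((A[0]+r*np.cos(th),A[1]+r*np.sin(th),z))
k0=np.array([57,58])-A; th0=np.arctan2(k0[1],k0[0]);print("th0",th0-np.pi/4)
rot=best(P(th0,z=220),az)[1]
for th in np.linspace(th0,th0+1.9,5): print(ctrl.solve_ik(P(th),rot))
ctrl.move_pose(P(th0,z=200),rot)
print("hit",ctrl.move_l(P(th0),feed=.1,contact_N=8))
f0=ctrl.get_ft_force();ctrl.clamp();print("w",ctrl.get_width(),ctrl.get_ft_force()-f0,ctrl.get_time_s())
E
python3 s6.py
```

```text
th0 0.023331979594411467
[-0.551  0.516  0.687  1.87  -0.411  0.9    0.771]
[-0.624  0.475  0.695  1.933 -0.393  0.872  0.712]
[-0.691  0.42   0.716  2.016 -0.369  0.836  0.671]
[-0.74   0.36   0.75   2.102 -0.341  0.8    0.657]
[-0.752  0.307  0.789  2.173 -0.312  0.773  0.677]
hit False
w 0.2633155668424319 [1.573 2.786 3.73 ] 16.0917
```

```bash
cat > s7.py <<'E'
from h import *
np.set_printoptions(precision=2,suppress=True)
g=ctrl.tcp_to_grasp*1e3; Z=141-g; A=np.array([.5,-1.2])
p=loc(ctrl.get_position())[:2]-A; th0=th=np.arctan2(p[1],p[0]); r=np.hypot(*p)
c,s=np.cos(Q[2]),np.sin(Q[2])
def F(th):
    f=ctrl.get_ft_force();l=np.array([c*f[0]+s*f[1],-s*f[0]+c*f[1]])
    return l@[np.cos(th),np.sin(th)],-(l@[-np.sin(th),np.cos(th)])   # radial outward, resisting
while th-th0<1.2:
    th+=.06; ctrl.move_l(W((A[0]+r*np.cos(th),A[1]+r*np.sin(th),Z)),feed=.05)
    fr,ft=F(th); r+=np.clip(fr/25,-.6,.6)
    print(round(th-th0,2),"fr %.1f ft %.1f r %.2f w %.3f"%(fr,ft,r,ctrl.get_width()))
    if ft>13 or abs(fr)>40: print("stop");break
print(ctrl.get_time_s(),th0-np.pi/4)
np.save("st.npy",[th0,th,r])
E
python3 s7.py
```

```text
0.06 fr 0.1 ft 1.1 r 80.64 w 0.262
0.12 fr 1.4 ft 1.5 r 80.70 w 0.259
0.18 fr 1.6 ft 1.3 r 80.76 w 0.262
0.24 fr 2.1 ft 1.0 r 80.85 w 0.261
0.3 fr 1.7 ft 2.1 r 80.92 w 0.266
0.36 fr 2.3 ft 1.9 r 81.01 w 0.264
0.42 fr 2.5 ft 1.6 r 81.11 w 0.261
0.48 fr 2.9 ft 1.5 r 81.22 w 0.262
0.54 fr 3.2 ft 0.1 r 81.35 w 0.268
0.6 fr 3.5 ft 0.5 r 81.49 w 0.268
0.66 fr 3.6 ft 1.0 r 81.64 w 0.260
0.72 fr 3.7 ft 1.2 r 81.78 w 0.262
0.78 fr 2.6 ft 1.7 r 81.89 w 0.265
0.84 fr 3.6 ft 1.1 r 82.03 w 0.264
0.9 fr 3.9 ft 2.0 r 82.19 w 0.262
0.96 fr 2.7 ft 0.7 r 82.29 w 0.264
1.02 fr 4.6 ft 0.8 r 82.48 w 0.259
1.08 fr 4.3 ft 1.3 r 82.65 w 0.265
1.14 fr 2.9 ft 1.0 r 82.76 w 0.261
1.2 fr 2.1 ft 0.6 r 82.85 w 0.267
21.0917 0.022511729119961688
```

```bash
sed -e '/^p=loc/c th0,th,r=np.load("st.npy")' -e '/^while/,$d' s7.py > s8.py; cat >> s8.py <<'E'
fs=[];ok=False
while th-th0<1.75 and ctrl.get_time_s()<45:
    d=.015 if not fs or fs[-1]<5 else .005
    th+=d; ctrl.move_l(W((A[0]+r*np.cos(th),A[1]+r*np.sin(th),Z)),feed=.02)
    fr,ft=F(th); r+=np.clip(fr/25,-.3,.3) if ft<5 else 0; fs.append(ft)
    print("%.3f fr %.1f ft %.1f"%(th-th0,fr,ft))
    if ft>14.5: ok=True;break
ctrl.hold(.7);print(ok,F(th),ctrl.get_time_s())
np.save("st.npy",[th0,th,r])
c=ctrl.camera("side");cv2.imwrite("pics/side2.png",cv2.resize(c["frame"][150:310,230:400],None,fx=3.5,fy=3.5,interpolation=2))
E
python3 s8.py
```

```text
1.215 fr 1.8 ft 3.2
1.230 fr 2.3 ft 3.1
1.245 fr 1.9 ft 3.0
1.260 fr 1.8 ft 2.6
1.275 fr 2.3 ft 2.8
1.290 fr 1.4 ft 3.3
1.305 fr 1.5 ft 3.1
1.320 fr 1.2 ft 3.1
1.335 fr 0.4 ft 2.6
1.350 fr 0.5 ft 2.5
1.365 fr 1.3 ft 3.0
1.380 fr 1.5 ft 3.3
1.395 fr 0.5 ft 3.3
1.410 fr 0.6 ft 3.1
1.425 fr -0.0 ft 3.4
1.440 fr 0.1 ft 3.5
1.455 fr -0.0 ft 3.7
1.470 fr -1.5 ft 2.0
1.485 fr 0.9 ft 3.2
1.500 fr -0.9 ft 4.2
1.515 fr -0.6 ft 6.9
1.520 fr -0.0 ft 7.5
1.525 fr -1.4 ft 8.8
1.530 fr -0.3 ft 9.7
1.535 fr -0.7 ft 10.3
1.540 fr -0.4 ft 12.2
1.545 fr -1.5 ft 12.5
1.550 fr -1.1 ft 13.3
1.555 fr -1.6 ft 14.6
True (np.float64(-1.348472476533818), np.float64(15.105441488668204)) 29.0417
```

View pics/side2.png

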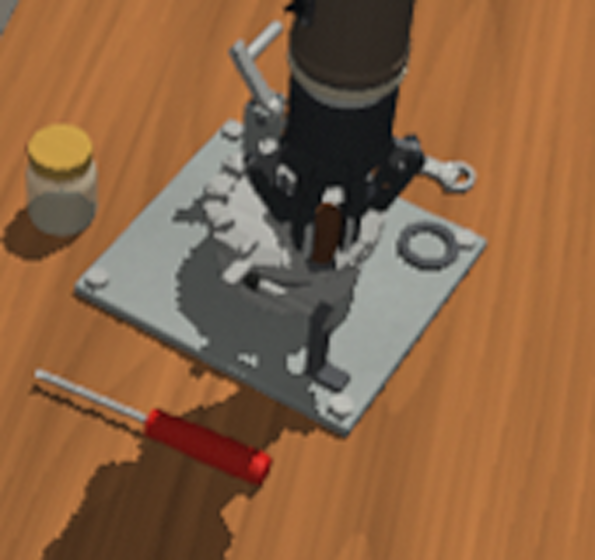

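The lug, at crop (245,275), is on the buffer, the pawl is on its rest and contact came at about 1.51 rad as predicted. Letting go.

```bash
cat > s9.py <<'E'
from h import *
np.set_printoptions(precision=3,suppress=True)
ctrl.open_gripper();print(ctrl.get_ft_force())
p=ctrl.get_position();ctrl.move_l([p[0],p[1],.29],feed=.12)
b=best(W((0,-30,300)),Q[2]);ctrl.move_pose(W((0,-30,300)),b[1])
c=ctrl.camera("wrist");cv2.imwrite("pics/w4.png",cv2.resize(c["frame"][20:300,130:450],None,fx=2,fy=2))
k=loc(atz(c,ctrl.mark_of("knob_grip","wrist")[0]["centre"],.14));a=loc(atz(c,ctrl.mark_of("crank_axis","wrist")[0]["centre"],.14));d=k-a
print(k,a,np.arctan2(d[1],d[0])-np.pi/4,ctrl.get_time_s())
E
python3 s9.py
```

```text
[-0.212  0.522  0.45 ]Traceback (most recent call last):
  File "s9.py", line 7, in <module>
    k=loc(atz(c,ctrl.mark_of("knob_grip","wrist")[0]["centre"],.14));a=loc(atz(c,ctrl.mark_of("crank_axis","wrist")[0]["centre"],.14));d=k-a
                ~~~~~~~~~~~~~~~~~~~~~~~~~~~~~~~~~^^^
IndexError: list index out of range
```

View pics/w4.png

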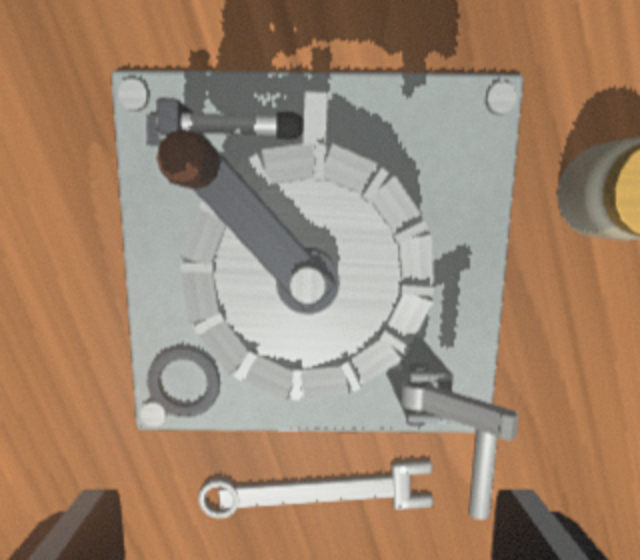

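The lug (crop (316,120)) bears on the buffer end (302,125), the pawl is on its rest, and the ring and spanner are untouched. Handing in.

```bash
python3 -c "
from rig import ctrl
print(ctrl.get_time_s(),ctrl.job_done())"
```

```text
the job is handed in; nothing more can be done
31.875 None
```

The job is handed in at 31.9 s: the pawl is over on its rest, and the drum is wound back with its lug on the buffer, pressed at about 15 N at the knob and then let go; the last picture shows the lug still on the buffer and the ring and spanner where they were.

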